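# Load a phone frame and index the test carrier

## Task

Lift the aluminium setting block out of the nest of the carrier on the slide rail and lay it flat in the low black tray; then lay the phone frame, bright side with the boards up, flat in the emptied nest between the pins. Then push the carrier along the rail until it clicks into the detent of the probe station (the frame with the round probe head, not the flat scan panel), without running past it; leave the other things on the table where they are.

Things in the scene. Friction and masses are not known exactly. Their poses are not given: they have to be found in the camera images.
- carrier: Black plate 100 (x) by 200 (y) by 12 mm; slides along its own y (the rail's y), friction about 1 N. Origin: centre of the plate's underside, 21.5 mm above the table; z up. The detent notch is in the middle of its far edge (x = +50 mm, y = 0). Starts near mid-rail, clear of both stations.
- carrier_nest (a point): Centre of the carrier's top face, 33.5 mm above the table; axes as the carrier's. Six steel pins, 10 mm thick, 18 mm high (straight for 8 mm, then tapering), stand at (x, y) = (+-41, +-50) and (0, +-78) mm: they leave a place 72 (x) by 146 (y) mm, its long sides open in the middle for fingers.
- carrier_handle (a point): Top centre of the carrier's handle: upright aluminium paddle on a bracket at the robot's side of the carrier (carrier x = -100 mm, y = 0), 24 mm (x) by 14 mm (y, along the rail), free height 38 mm below this point, which is 69.5 mm above the table.
- rail: Aluminium slide rail 64 mm wide, 620 mm long along its y axis, 21 mm high, fixed to the table; origin at the middle, on the table. Stations may stand at either end.
- probe_station: Fixed white C-frame with a round black probe head hanging over the rail, at its left or right end. Origin on the table under the rail's centre line; axes as the rail's. Column at x = 90 to 146 mm, 56 mm wide, 191 mm high; head reaches to x = -8 mm, lowest point 88 mm above the table. Carrier seated when its y in this frame is 0.
- probe_plunger (a point): Sprung roller plunger at the foot of the probe station (station x = 60, y = 0, z = 28 mm). Resistance of 6 to 8 N is felt from about 19 to 12 mm before the seat; in the last 6 mm the roller draws the carrier into the seat with a click. Running out beyond takes the same force.
- scan_station: The other fixed white C-frame, with a flat square panel 85 x 100 mm over the rail (reaching to x = -21 mm, underside 94 mm above the table) and the same detent; not the one to use. Origin as for probe_station.
- setting_block: Bare aluminium setting block: plate 64 mm (x) by 138 mm (y) by 12 mm with a lifting rib on top, 20 mm (x) by 80 mm (y), from z = 12 to 40 mm. Origin: centre of its underside. 0.25 to 0.5 kg. Starts in the carrier's nest.
- phone_frame: Phone middle frame, steel and aluminium plate 64 mm (x) by 138 mm (y) by 12 mm with boards in its upper face, 0.16 kg. Origin: centre of its underside, z up. Starts flat on the table. Can be gripped across its 64 mm width; either end may point either way in the nest.
- tray: Low open black tray fixed on the table, outside 116 mm (x) by 196 mm (y) by 20 mm, walls 7 mm, floor 7 mm. Origin: centre of its underside.
- tape_roll: Bystander: amber tape roll lying flat, 68 mm wide, 20 mm high. Origin: centre of its underside.
- driver: Bystander: screwdriver 180 mm long lying on the table at the left end of the rail, handle 26 mm thick; origin near its middle.
- dispenser: Bystander: white bottle 60 mm wide, 150 mm high. Origin: centre of its underside.
- mouse: Bystander: black computer mouse 100 x 60 x 33 mm. Origin: centre of its underside.
- jar: Bystander: grey jar 68 mm wide, 70 mm high. Origin: centre of its underside.
- parts_box: Bystander: cardboard box 70 x 110 x 35 mm behind the rail between the stations. Origin: centre of its underside.
Things that resemble listed ones, but are neither listed nor needed, are in the scene too. Several things have the shape of the phone_frame; the one meant has the colours described above.

How it is judged:
On the way, in this order (a step that is already met when the one before it is completed fails the run):
1. the setting block lies flat in the tray, released (x of setting_block in the frame of tray between -0.03 and 0.03 m and y of setting_block in the frame of tray between -0.03 and 0.03 m and height (world z) of setting_block below 0.012 m and angle between setting_block's own z axis and vertical below 0.08 rad and contact force between setting_block and the fingers below 0.1 N and linear speed of setting_block below 0.02 m/s), for 0.2 s.
2. the phone frame lies flat in the carrier's nest, released (x of phone_frame in the frame of carrier between -0.008 and 0.008 m and y of phone_frame in the frame of carrier between -0.008 and 0.008 m and z of phone_frame in the frame of carrier between 0.009 and 0.0145 m and angle between phone_frame's own z axis and vertical below 0.04 rad and contact force between phone_frame and the fingers below 0.1 N and linear speed of phone_frame below 0.02 m/s), for 0.2 s.
3. the carrier sits in the detent of the probe station (y of carrier in the frame of probe_station between -0.003 and 0.003 m), for 0.2 s.
At the end, for the whole second after the job is handed in: Carrier within 3 mm of the probe station's seat; frame flat in the nest (within 8 mm of centre, resting on the plate, tilt under 0.04 rad); block inside the tray (within 30 mm of centre in x and y, underside below 12 mm, tilt under 0.08 rad); all at rest (all of step 3 and x of phone_frame in the frame of carrier between -0.008 and 0.008 m and y of phone_frame in the frame of carrier between -0.008 and 0.008 m and z of phone_frame in the frame of carrier between 0.009 and 0.0145 m and angle between phone_frame's own z axis and vertical below 0.04 rad and x of setting_block in the frame of tray between -0.03 and 0.03 m and y of setting_block in the frame of tray between -0.03 and 0.03 m and height (world z) of setting_block below 0.012 m and angle between setting_block's own z axis and vertical below 0.08 rad and linear speed of each of carrier, phone_frame, setting_block below 0.01 m/s); the robot touches nothing.
It fails at once if a bystander (tape roll, driver, bottle, mouse, jar, cardboard box) moved more than 30 mm (distance of any of tape_roll, driver, dispenser, mouse, jar, parts_box from where it was at the start of the episode above 0.03 m).
It fails at once if the carrier ran more than 14 mm past the probe station's seat ((y of probe_station in the frame of rail above 0 m and y of carrier in the frame of probe_station above 0.014 m) or (y of probe_station in the frame of rail below 0 m and y of carrier in the frame of probe_station below -0.014 m)).
It also fails if it takes over 72 s, if anything falls off the work surface, if the arm or the gripper's body presses on something with over 40 N, if the wrist force passes 120 N, or if a joint passes its speed limit or range.

## Robot

A 6-joint arm with a two-finger parallel gripper is mounted at the origin on the work surface. World frame = base frame: x ahead of the robot, y to its left, z up, the work surface at z = 0. Lengths are in m, angles in rad, forces in N, time in s.
With the tool pointing down it reaches from about 0.375 to 0.9 m from the base axis. Payload 3.1 kg.
Tool frame: the origin (TCP) lies on the centre line of the jaws, within the pads' length; the fingertips stand 19 mm ahead of it and the grasp point (between the pads) is the TCP; z points along the fingers, y is the direction in which the jaws open and shut (so a half turn about z gives the same grasp; the last joint's range is limited). The gripper opens to 85 mm and grips with 20 to 120 N. Pads are 22 mm wide; open, the fingers measure 114 mm over their backs; the gripper's body (76 mm by 85 mm) begins 54 mm behind the grasp point. The pads swing forward as they close: fully open they stand 13 mm farther back than shut.
Start: joints at [1.127, 0.527, 1.433, -0, 1.181, -0.178], TCP at [0.164, 0.603, 0.25] pointing down, gripper open.
Joint ranges: [-3.08, 3.08], [-0.75, 2.2], [0.22, 2.44], [-1.43, 4.57], [0, 2.65], [-2.85, 2.85]. Speed limits (rad/s): [2.79, 2.79, 3.14, 3.14, 3.14, 3.14].

## Interface

Orientations are given as a unit quaternion [x, y, z, w].
In Python, from station import manip, imaging, workorder gives the robot as it stands.
- The arm moves only by the shell command python3 -m creep 'ROWS' [FORCE]. ROWS is a JSON object of lists of equal length, an entry for each row: "claw": the finger opening in cm, from 0 to 8.54; "dp": the shift along the tool's x, y, z in cm, a list of three; "roll": the turn about the tool's z in rad. In form: {"claw": [claw, ...], "dp": [[dx, dy, dz], ...], "roll": [roll, ...]}. A call has 1 to 12 rows; each row is the pose to reach, as a shift and turn from the pose commanded when the call began, along the tool's axes at that moment; what a row does not reach only later rows make up. A row lasts 1/10 s, in which the tool goes at most 50 mm and 8.59 degrees, less where a joint would pass 70% of its speed; a pose out of reach is approached as far as the arm can. A call with a gripper value outside its range is refused whole. The fingers move at their own pace and stop on an object; FORCE is the grip in N (left out, the last holds). Time passes only in rows, so rows that repeat a pose let the fingers close. It gives the time, the measured TCP pose, the force and the opening at its end, in the units of the state.
- manip.sense(): the state, without advancing time (a new reading comes with each control period).
- imaging.snapshot(name): name is "side" or "top" or "wrist"; returns a dict with "image" (384x512x3 uint8, red, green, blue), "z_map" (384x512 float32, m along the optical axis (not along the pixel's ray), 0 where there is no reading), "vfov" (degrees; the focal length in pixels is half the picture's height over the tangent of half this angle, whatever the lens; pixels are square), "cx", "cy" (the principal point, pixels), "dist" ([k1, k2, p1, p2, k3] as OpenCV has them; the pictures are not rectified), "R" (3x3) and "t" (3): a world point X has camera coordinates R X + t. Camera axes: x right, y down, z forward; pixel columns grow to the right and rows downward; lengths in m; the calibration is good to about 2 mm. A picture is of the moment at which its call begins.
- workorder.sign_off(): hands the job in, once; it reports no verdict.
The state is a dict: "t": time; "q": joint angles; "qd": joint speeds; "tau": joint torques, N m; "tcp_pos": TCP position; "tool_rot": TCP orientation; "force": force on the tool from outside, world axes, zero at the start; "ft_torque": the same for the moment, N m; "finger_gap": opening from 0.0 (shut) to 1.0 (fully open).
Only numpy, scipy, OpenCV 4.12 (cv2) and the standard library are available. Lean on these libraries where they do the work, as an engineer would, in place of code of your own. Each camera call takes 0.05 s, during which the arm holds its last target.

## Working session

There is one attempt and no reset: what is moved stays moved. The work goes in short steps, Python scripts to look and compute and a shell command to move; the robot and the scene stay as the last step left them, time stands still between calls to the robot, and variables do not carry over. Pictures are saved under pics/ and viewed, and the job is handed in when it is done.

```bash
ls; mkdir -p pics
cat > h.py <<'E'
import numpy as np, cv2
from station import manip, imaging, workorder
def snap(n,fn=None):
    s=imaging.snapshot(n)
    if fn: cv2.imwrite('pics/'+fn,s['image'][:,:,::-1])
    f=s['image'].shape[0]/2/np.tan(np.radians(s['vfov'])/2)
    s['K']=np.array([[f,0,s['cx']],[0,f,s['cy']],[0,0,1.]]); s['D']=np.array(s['dist'],float)
    s['R']=np.array(s['R']);s['t']=np.array(s['t'])
    return s
def ray(s,uv,z):
    uv=np.array(uv,float).reshape(-1,1,2)
    n=cv2.undistortPoints(uv,s['K'],s['D']).reshape(-1,2)
    d=np.c_[n,np.ones(len(n))]@s['R']; c=-s['R'].T@s['t']
    k=(z-c[2])/d[:,2]
    return c+d*k[:,None]
def cloud(s):
    H,W=s['z_map'].shape
    u,v=np.meshgrid(np.arange(W),np.arange(H))
    n=cv2.undistortPoints(np.stack([u,v],-1).reshape(-1,1,2).astype(float),s['K'],s['D']).reshape(-1,2)
    z=s['z_map'].reshape(-1,1)
    P=np.c_[n,np.ones(len(n))]*z
    P=(P-s['t'])@s['R']
    P[z[:,0]==0]=np.nan
    return P.reshape(H,W,3)
E
python3 - <<'E'
from h import *
for n in ['side','top','wrist']:
    s=snap(n,n+'0.png'); print(n,-s['R'].T@s['t'],s['vfov'],s['dist'],(s['z_map']>0).mean())
    np.savez('/tmp/'+n+'0.npz',**{k:s[k] for k in ['image','z_map','K','D','R','t']})
print(manip.sense())
E
```

```text
pics
side [ 0.16305726 -1.15135128  0.80770421] 50.94355657098284 [0.01450013 0.         0.         0.         0.        ] 0.9732411702473959
top [ 0.32850171 -0.00414182  1.38686186] 50.11043483714645 [-0.13785624  0.          0.          0.          0.        ] 0.9960734049479166
wrist [0.09639348 0.62097519 0.37322307] 63.849773282141996 [-0.03174769  0.          0.          0.          0.        ] 0.9962158203125
{'t': 0.15, 'q': array([ 1.12750127e+00,  5.28288327e-01,  1.43358703e+00, -2.79984748e-05,
        1.18140425e+00, -1.78473590e-01]), 'qd': array([-3.74042066e-05, -3.22411981e-03, -3.12074352e-03,  1.31112992e-04,
        1.91359004e-03,  1.05408994e-03]), 'tau': array([ 2.84011130e-04, -4.42743874e+01, -1.78275597e+01, -2.41158323e-04,
        5.62447050e-03,  2.25432746e-05]), 'tcp_pos': array([0.16332672, 0.60275551, 0.24954312]), 'tool_rot': array([ 1.32018829e-01,  9.91246850e-01, -8.07002432e-04, -2.45693538e-04]), 'force': array([ 0.11696617, -0.6013302 ,  0.25396404]), 'ft_torque': array([-0.02877883, -0.06129014,  0.00544401]), 'finger_gap': 0.9981183820220916}
```

View pics/top0.png

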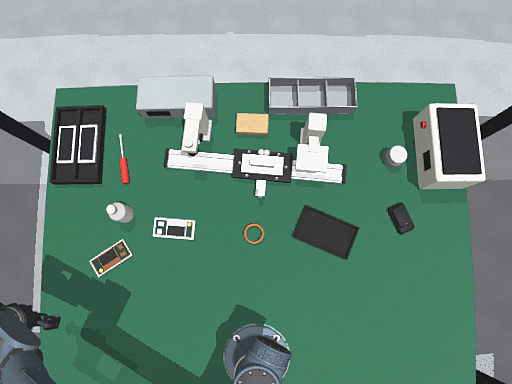

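View pics/side0.png

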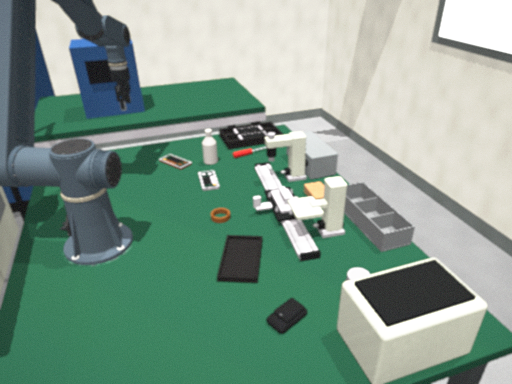

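View pics/wrist0.png

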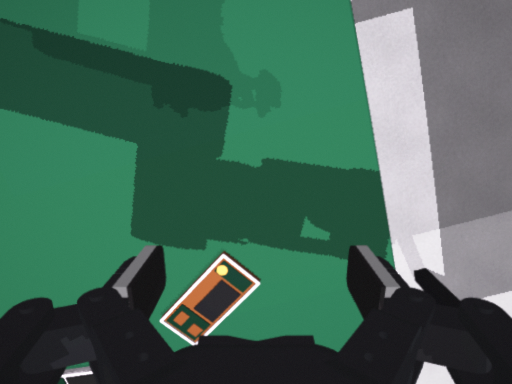

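Top view: the probe station (round head) is at about (193,135), the scan panel at (312,155), the carrier at (262,165) and the tray at (325,231). Frame-shaped candidates are (174,228), (110,258), (66,145) and (88,145). I'll enlarge them to choose.

Run:
```python
import numpy as np,cv2
a=np.load('/tmp/top0.npz')['image'][:,:,::-1]
c=cv2.resize(a[205:285,80:210],None,fx=5,fy=5,interpolation=cv2.INTER_CUBIC)
d=cv2.resize(a[100:190,45:110],None,fx=4,fy=4,interpolation=cv2.INTER_CUBIC)[:360]
cv2.imwrite('pics/cropA.png',c);
e=cv2.resize(a[95:205,155:355],None,fx=4,fy=4,interpolation=cv2.INTER_CUBIC);cv2.imwrite('pics/cropB.png',e)
cv2.imwrite('pics/cropC.png',d)
```

```text
(no output)
```

View pics/cropA.png

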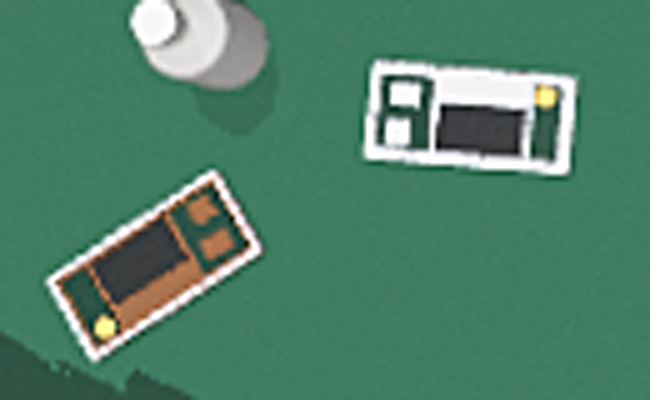

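View pics/cropB.png

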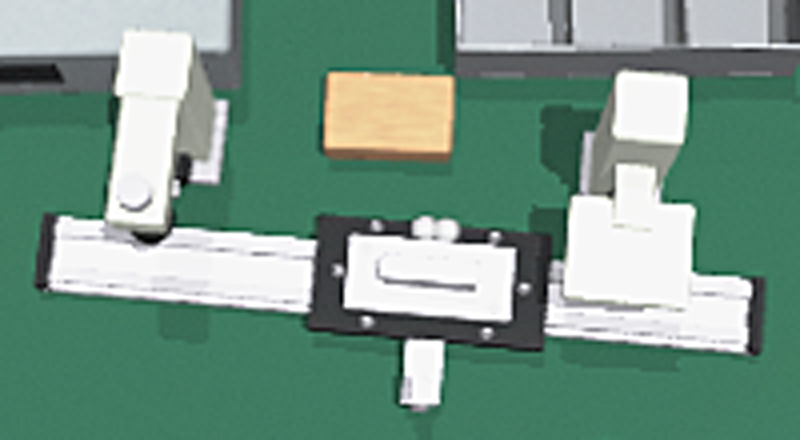

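View pics/cropC.png

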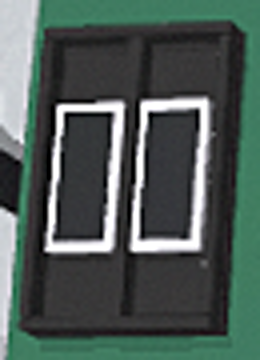

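The four candidates: (174,228) is bright silver with boards, so it fits. (110,258) has a copper face, and (66,145) and (88,145) are black faces in a rack, so none of those fit. Now measuring the poses.

Run:
```python
from h import *
d=dict(np.load('/tmp/top0.npz')); P=cloud(d); im=d['image'].astype(int); hsv=cv2.cvtColor(d['image'],cv2.COLOR_RGB2HSV)
def big(m,box):
    mm=np.zeros(m.shape,np.uint8); u0,v0,u1,v1=box; mm[v0:v1,u0:u1]=m[v0:v1,u0:u1]
    c,_=cv2.findContours(mm,cv2.RETR_EXTERNAL,cv2.CHAIN_APPROX_NONE); return max(c,key=cv2.contourArea)
def rect(name,m,box,z):
    c=big(m,box); X=ray(d,c.reshape(-1,2),z)[:,:2]
    r=cv2.minAreaRect((X*1000).astype(np.float32)); b=cv2.boxPoints(r)
    e=b[1]-b[0];e2=b[2]-b[1]; L=e if np.hypot(*e)>np.hypot(*e2) else e2
    print(name,'c',np.round(r[0],1),'size',np.round(r[1],1),'long dir deg',round(np.degrees(np.arctan2(L[1],L[0]))%180,1),'depth z',np.nanmedian(P[c[:,0,1],c[:,0,0],2]))
green=(hsv[...,0]>60)&(hsv[...,0]<90)&(hsv[...,1]>80)
g=~green
rect('frame',g,(145,210,205,245),.012)
rect('tray',g,(285,195,365,262),.02)
br=(im.min(2)>190)
rect('block plate',br,(240,150,285,180),.0455)
dark=(im.max(2)<90)
rect('carrier dark',dark,(228,145,298,185),.0335)
rect('handle',br,(250,178,270,200),.0695)
for (u,v) in [(174,228),(325,231),(262,165),(250,160),(261,187),(193,140),(312,155),(236,158)]:
    print((u,v),np.round(P[v,u],4))
# rail ends dark caps
for box in [(160,145,170,172),(338,160,350,188)]:
    rect('railcap',dark,box,.021)
# blocks from cloud: heights
m=(abs(P[...,2]-.0735)<.006); m[:150]=0;m[185:]=0;m[:,:235]=0;m[:,290:]=0
print('rib',np.nanmean(P[m],0),m.sum())
m=(abs(P[...,2]-.0695)<.008);m[:178]=0;m[205:]=0;m[:,:250]=0;m[:,275:]=0
print('handle',np.nanmean(P[m],0),m.sum(), P[m].min(0),P[m].max(0))
```

```text
frame c [424.3 274.4] size [141.8  68.8] long dir deg 85.5 depth z 0.008628142934250299
tray c [ 407.1 -234.6] size [196.2 116. ] long dir deg 66.2 depth z 0.019393288477327165
block plate c [642.7 -25.8] size [139.4  81.2] long dir deg 84.1 depth z 0.044591501659004475
carrier dark c [630.8 -29.7] size [125.7 225.3] long dir deg 90.5 depth z 0.03262744023720753
handle c [549.7 -18. ] size [30.4 51.6] long dir deg 175.4 depth z 0.03076170512223584
(174, 228) [0.4237 0.2733 0.0113]
(325, 231) [ 0.4097 -0.2339  0.0108]
(262, 165) [ 0.6238 -0.0247  0.0725]
(250, 160) [0.6412 0.0145 0.0718]
(261, 187) [ 0.5577 -0.0211  0.0312]
(193, 140) [0.6798 0.1867 0.1826]
(312, 155) [ 0.645  -0.1836  0.1167]
(236, 158) [0.657  0.0623 0.0367]
railcap c [666.2 305. ] size [13.8 67.9] long dir deg 175.8 depth z 0.02407870854540821
railcap c [ 603.4 -302.7] size [10.4 66.4] long dir deg 177.2 depth z 0.023581799238599033
rib [ 0.63310676 -0.02375196  0.0738223 ] 148
handle [ 0.53298571 -0.0150307   0.06849614] 34 [ 0.52157174 -0.02051779  0.0629114 ] [ 0.54577977 -0.00730871  0.07500236]
```

```bash
cat > go.py <<'E'
import sys,numpy as np
from h import manip
from scipy.spatial.transform import Rotation as R
# usage: go.py x y z(mm) jawdeg
s=manip.sense(); p=s['tcp_pos']*1000; r=R.from_quat(s['tool_rot']).as_matrix()
a=np.degrees(np.arctan2(r[1,1],r[0,1])) # jaw angle
print('t',round(s['t'],2),'tcp',p.round(1),'jaw',round(a,2),'tilt',np.degrees(np.arccos(-r[2,2])).round(2),'F',s['force'].round(1),'gap',round(s['finger_gap'],3))
if len(sys.argv)>4:
    t=np.array([float(v) for v in sys.argv[1:4]]); j=float(sys.argv[4])
    print('dp cm',((r.T@(t-p))/10).round(2),'roll',round(np.radians((a-j+90)%180-90),3))
E
python3 go.py 633 -24 150 -5.9
```

```text
t 0.15 tcp [163.3 602.8 249.5] jaw 74.83 tilt 0.1 F [ 0.1 -0.6  0.3] gap 0.998
dp cm [-61.74 -48.18  10.02] roll 1.409
```

```bash
python3 -m creep '{"claw":[8.5,8.5,8.5,8.5,8.5,8.5,7,7,7,7,7,7],"dp":[[-61.7,-48.2,2],[-61.7,-48.2,2],[-61.7,-48.2,2],[-61.7,-48.2,2],[-61.7,-48.2,2],[-61.7,-48.2,2],[-61.7,-48.2,2],[-61.7,-48.2,2],[-61.7,-48.2,2],[-61.7,-48.2,2],[-61.7,-48.2,2],[-61.7,-48.2,2]],"roll":[1.41,1.41,1.41,1.41,1.41,1.41,1.41,1.41,1.41,1.41,1.41,1.41]}'; python3 go.py 633 -24 170 -5.9
```

```text
t: 1.35
tcp_pos: [0.5239, 0.1212, 0.2348]
tool_rot: [0.743, 0.669, -0.0, -0.0]
force: [1.6, 1.0, 0.4]
finger_gap: 0.819
t 1.35 tcp [523.9 121.2 234.8] jaw -5.98 tilt 0.02 F [1.6 1.  0.4] gap 0.819
dp cm [-13.31  12.37   6.48] roll -0.001
```

```bash
python3 -m creep '{"claw":[6,6,6,6,6,6,6],"dp":[[-13.3,12.3,6.5],[-13.3,12.3,6.5],[-13.3,12.3,6.5],[-13.3,12.3,6.5],[-13.3,12.3,6.5],[-13.3,12.3,6.5],[-13.3,12.3,6.5]],"roll":[0,0,0,0,0,0,0]}'
python3 - <<'E'
from h import *
s=snap('wrist','w1.png'); np.savez('/tmp/w1.npz',**{k:s[k] for k in ['image','z_map','K','D','R','t']})
s=snap('top','t1.png')
E
python3 go.py 633 -24 70 -5.9
```

```text
t: 2.05
tcp_pos: [0.6307, -0.021, 0.17]
tool_rot: [0.743, 0.67, -0.0, -0.001]
force: [-0.6, -0.0, -0.4]
finger_gap: 0.699
t 2.15 tcp [631.  -20.5 170.6] jaw -5.86 tilt 0.01 F [ 0.3  0.4 -1.1] gap 0.701
dp cm [-0.32  0.24 10.06] roll 0.001
```

View pics/w1.png

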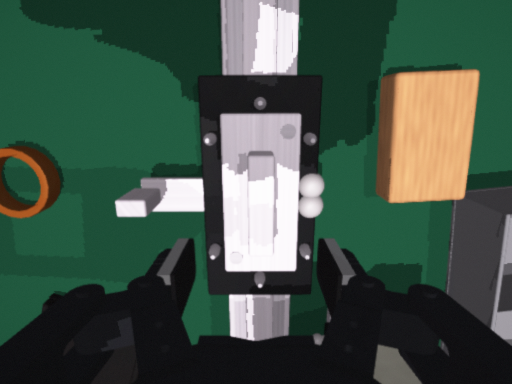

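The wrist view shows the carrier with the block plate at (222–300, 114–271), the rib on it at about (261,200), and the jaws clear on either side.

Run:
```python
from h import *
d=dict(np.load('/tmp/w1.npz')); P=cloud(d)
X=ray(d,[(222,114),(300,114),(297,271),(226,271)],.0455); print(X.round(4),X.mean(0)); 
m=(abs(P[...,2]-.0735)<.004); m[:,:235]=0;m[:,290:]=0;m[:130]=0;m[265:]=0
Q=P[m][:,:2]*1000; r=cv2.minAreaRect(Q.astype(np.float32)); print('rib',r,Q.mean(0),np.median(P[m][:,2]))
Y=ray(d,[(210,139),(310,139),(215,251),(305,251),(260,103),(260,279)],.0515);print('pins',Y.round(4),Y.mean(0))
l=Y[4]-Y[5];print(np.degrees(np.arctan2(l[1],l[0])),np.hypot(l[0],l[1]))
```

```text
[[ 0.6112  0.0471  0.0455]
 [ 0.6718  0.0409  0.0455]
 [ 0.6603 -0.0954  0.0455]
 [ 0.5967 -0.0888  0.0455]] [ 0.63500955 -0.02404829  0.0455    ]
rib ((633.9326171875, -23.894542694091797), (80.12055969238281, 20.007387161254883), 84.19619750976562) [634.14465324 -21.63917759] 0.07354042318604906
pins [[ 0.6001  0.0294  0.0515]
 [ 0.6775  0.0214  0.0515]
 [ 0.5908 -0.0654  0.0515]
 [ 0.6679 -0.0734  0.0515]
 [ 0.6414  0.0521  0.0515]
 [ 0.6267 -0.0964  0.0515]] [ 0.63405779 -0.02204317  0.0515    ]
84.31876283268659 0.14930452288672727
```

```bash
python3 -m creep '{"claw":[5,5,5,5,5,5,5],"dp":[[-0.3,0.3,4],[-0.3,0.3,8],[-0.3,0.3,9],[-0.3,0.3,9.6],[-0.3,0.3,10],[-0.3,0.3,10],[-0.3,0.3,10]],"roll":[0,0,0,0,0,0,0]}' 60; python3 go.py 634 -23.5 69 -5.9
```

```text
t: 2.85
tcp_pos: [0.6353, -0.0253, 0.0716]
tool_rot: [0.743, 0.669, 0.001, 0.001]
force: [-0.6, 0.3, 0.7]
finger_gap: 0.588
t 2.85 tcp [635.3 -25.3  71.6] jaw -5.95 tilt 0.17 F [-0.6  0.3  0.7] gap 0.588
dp cm [ 0.17 -0.15  0.26] roll -0.001
```

```bash
python3 -m creep '{"claw":[3,2,1,1,1,1,1,1],"dp":[[0.1,-0.1,0.2],[0.1,-0.1,0.2],[0.1,-0.1,0.2],[0.1,-0.1,0.2],[0.1,-0.1,0.2],[0.1,-0.1,0.2],[0.1,-0.1,0.2],[0.1,-0.1,0.2]],"roll":[0,0,0,0,0,0,0,0]}' 60; python3 go.py
```

```text
t: 3.65
tcp_pos: [0.6337, -0.0241, 0.0687]
tool_rot: [0.743, 0.669, 0.0, 0.0]
force: [-0.8, 1.2, 5.4]
finger_gap: 0.225
t 3.65 tcp [633.7 -24.1  68.7] jaw -5.96 tilt 0.05 F [-0.8  1.2  5.4] gap 0.225
```

```bash
python3 -m creep '{"claw":[1,1,1,1,1,1,1,1,1],"dp":[[0,0,-2],[0,0,-6],[0,0,-9],[0,-3,-9],[0,-7,-9],[0,-11,-9],[0,-14,-9],[0,-14,-9],[0,-14,-9]],"roll":[0,0,0,0,0,0,0,0,0]}'
python3 - <<'E'
from h import *
s=snap('wrist','w2.png')
E
python3 go.py 407 -234.6 120 -23.8
```

```text
t: 4.55
tcp_pos: [0.4938, -0.0096, 0.1577]
tool_rot: [0.743, 0.669, -0.0, -0.0]
force: [0.5, -0.8, -3.2]
finger_gap: 0.22
t 4.6 tcp [495.2  -9.9 158. ] jaw -5.97 tilt 0.1 F [ 0.8 -1.1 -3.4] gap 0.218
dp cm [-23.26  -6.44   3.79] roll 0.311
```

View pics/w2.png

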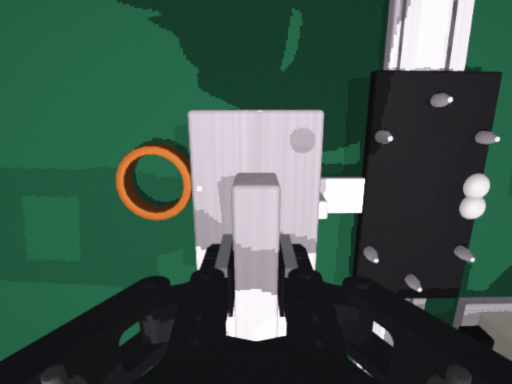

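The block hangs level from its rib in the jaws at about (256,250), and the nest is empty. Next I move over the tray.

```bash
python3 -m creep '{"claw":[1,1,1,1,1,1,1,1,1,1],"dp":[[-4,-1,0],[-8,-2.2,0],[-12.5,-3.4,0],[-17,-4.6,0],[-21,-5.8,2],[-23.3,-6.4,4],[-23.3,-6.4,5],[-23.3,-6.4,6],[-23.3,-6.4,6],[-23.3,-6.4,6]],"roll":[0.05,0.1,0.16,0.22,0.28,0.31,0.31,0.31,0.31,0.31]}'; python3 go.py 407 -234.6 43 -23.8
```

```text
t: 5.6
tcp_pos: [0.4069, -0.2338, 0.0979]
tool_rot: [0.837, 0.548, 0.0, -0.0]
force: [0.2, 0.7, -3.1]
finger_gap: 0.22
t 5.6 tcp [ 406.9 -233.8   97.9] jaw -23.6 tilt 0.02 F [ 0.2  0.7 -3.1] gap 0.22
dp cm [-0.07  0.04  5.49] roll 0.003
```

```bash
python3 -m creep '{"claw":[1,1,1,1,1,1,1],"dp":[[0,0,2],[0,0,4],[0,0,5],[0,0,5.3],[0,0,5.5],[0,0,5.6],[0,0,5.6]],"roll":[0,0,0,0,0,0,0]}'; python3 go.py
```

```text
t: 6.3
tcp_pos: [0.4066, -0.2349, 0.0425]
tool_rot: [0.837, 0.547, 0.0, 0.001]
force: [0.2, -0.2, -2.4]
finger_gap: 0.219
t 6.3 tcp [ 406.6 -234.9   42.5] jaw -23.71 tilt 0.06 F [ 0.2 -0.2 -2.4] gap 0.219
```

```bash
python3 -m creep '{"claw":[1,2.5,4,4.5,4.5,4.5,4.5,4.5,4.5,4.5,6,7],"dp":[[0,0,0.05],[0,0,0.05],[0,0,0.05],[0,0,0.05],[0,0,0.0],[0,0,-1],[0,0,-4],[0,0,-8],[0,0,-12],[0,0,-12],[0,0,-12],[0,0,-12]],"roll":[0,0,0,0,0,0,0,0,0,0,0,0]}'
python3 - <<'E'
from h import *
s=snap('wrist','w3.png')
E
python3 go.py 424 274 120 -4.5
```

```text
t: 7.5
tcp_pos: [0.4056, -0.2341, 0.1615]
tool_rot: [0.837, 0.547, -0.0, -0.001]
force: [0.1, -0.3, 0.0]
finger_gap: 0.818
t 7.55 tcp [ 405.5 -234.   161. ] jaw -23.73 tilt 0.16 F [0.4 0.3 0.7] gap 0.822
dp cm [ 47.24 -18.73   4.2 ] roll -0.336
```

View pics/w3.png

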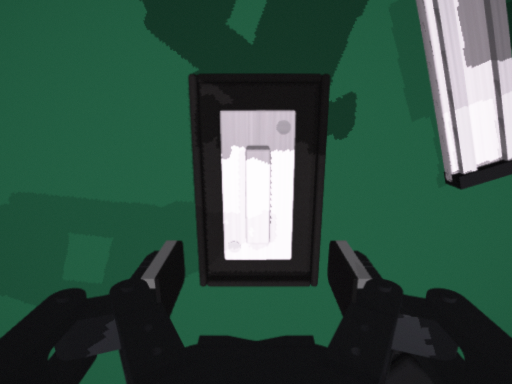

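The block lies flat and centred in the tray, plate at (222–296, 110–262). Now I move above the phone frame.

```bash
python3 -m creep '{"claw":[7,8,8.5,8.5,8.5,8.5,8.5,8.5,8.5,8.5,8.5,8.5],"dp":[[47.2,-18.7,1],[47.2,-18.7,1],[47.2,-18.7,1],[47.2,-18.7,1],[47.2,-18.7,1],[47.2,-18.7,1],[47.2,-18.7,1],[47.2,-18.7,1],[47.2,-18.7,1],[47.2,-18.7,1],[47.2,-18.7,1],[47.2,-18.7,1]],"roll":[-0.05,-0.1,-0.2,-0.25,-0.3,-0.335,-0.335,-0.335,-0.335,-0.335,-0.335,-0.335]}'; python3 -m creep '{"claw":[8.5,8.5,8.5],"dp":[[0,0,0],[0,0,0],[0,0,0]],"roll":[0,0,0]}'
python3 - <<'E'
from h import *
s=snap('wrist','w4.png'); np.savez('/tmp/w4.npz',**{k:s[k] for k in ['image','z_map','K','D','R','t']})
P=cloud(s); hsv=cv2.cvtColor(s['image'],cv2.COLOR_RGB2HSV)
m=(P[...,2]>.008)&(P[...,2]<.02)
m=cv2.morphologyEx(m.astype(np.uint8),cv2.MORPH_OPEN,np.ones((3,3)))
c,_=cv2.findContours(m,cv2.RETR_EXTERNAL,cv2.CHAIN_APPROX_NONE)
for k in sorted(c,key=cv2.contourArea)[-3:]:
    X=ray(s,k.reshape(-1,2),.012)[:,:2]*1000
    print(cv2.minAreaRect(X.astype(np.float32)),k.reshape(-1,2).min(0),k.reshape(-1,2).max(0))
E
python3 go.py 424 274 40 -4.5
```

```text
t: 8.75
tcp_pos: [0.4239, 0.2737, 0.1505]
tool_rot: [0.733, 0.68, -0.001, -0.0]
force: [-0.3, -0.7, -0.0]
finger_gap: 0.998
t: 9.05
tcp_pos: [0.425, 0.271, 0.1518]
tool_rot: [0.735, 0.678, -0.001, -0.0]
force: [0.1, 0.6, -1.0]
finger_gap: 0.998
((652.3235473632812, 184.22390747070312), (26.583511352539062, 121.4735107421875), 8.855975151062012) [485 197] [511 309]
((631.7694091796875, 224.73077392578125), (182.57183837890625, 16.434106826782227), 84.35134887695312) [456 120] [509 306]
((423.453857421875, 275.869873046875), (137.34109497070312, 64.14854431152344), 85.34843444824219) [215 104] [292 256]
t 9.1 tcp [425.2 271.2 152. ] jaw -4.67 tilt 0.04 F [-0.2  0.2 -0.1] gap 0.996
dp cm [ 0.27 -0.13 11.2 ] roll -0.003
```

View pics/w4.png

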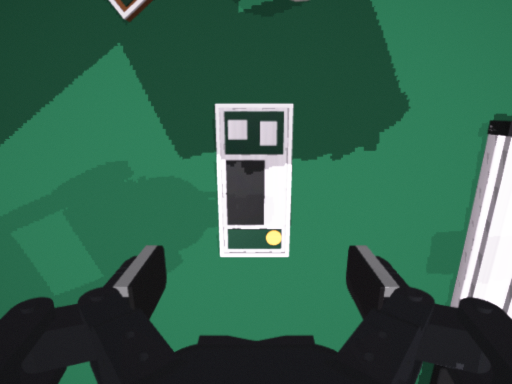

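```bash
python3 -m creep '{"claw":[8.5,8.5,8.5,8.5,8.5,8.5,8.5,8.5],"dp":[[0.4,-0.2,4],[0.4,-0.2,8],[0.4,-0.2,10],[0.4,-0.2,11.5],[0.4,-0.2,12.5],[0.4,-0.2,13],[0.4,-0.2,13],[0.4,-0.2,13]],"roll":[0,0,0,0,0,0,0,0]}' 40; python3 go.py 423.5 275.4 22 -4.7;python3 - <<'E'
from h import *
s=snap('wrist','w5.png')
E
```

```text
t: 9.9
tcp_pos: [0.4238, 0.2768, 0.0226]
tool_rot: [0.735, 0.679, 0.001, 0.0]
force: [0.1, -0.7, -0.3]
finger_gap: 0.998
t 9.9 tcp [423.8 276.8  22.6] jaw -4.55 tilt 0.07 F [ 0.1 -0.7 -0.3] gap 0.998
dp cm [-0.14 -0.02  0.06] roll 0.003
```

View pics/w5.png

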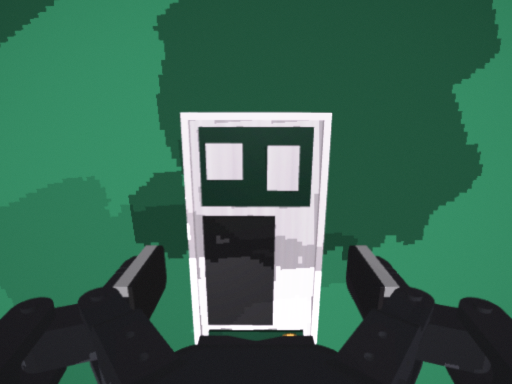

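The frame sits centred between the open jaws, bright face and boards up. I'll read the fingertip height from depth.

Run:
```python
from h import *
s=snap('wrist'); P=cloud(s)
for u,v in [(152,250),(155,262),(150,285),(362,250),(358,262),(364,285),(140,270),(376,270)]: print(u,v,P[v,u].round(4))
```

```text
152 250 [0.3804 0.2917 0.0263]
155 262 [0.3824 0.2879 0.0303]
150 285 [0.3813 0.2813 0.0372]
362 250 [0.4702 0.2844 0.0261]
358 262 [0.4672 0.2812 0.0305]
364 285 [0.4668 0.2758 0.0393]
140 270 [0.3811 0.2912 0.0427]
376 270 [0.4699 0.2843 0.0431]
```

```bash
python3 -m creep '{"claw":[8.5,8.5,7.5,6.8,6.2,5.8,5.8,5.8,5.8,5.8],"dp":[[-0.1,0,0.3],[-0.1,0,0.6],[-0.1,0,0.6],[-0.1,0,0.6],[-0.1,0,0.6],[-0.1,0,0.6],[-0.1,0,0.6],[-0.1,0,0.6],[-0.1,0,0.6],[-0.1,0,0.6]],"roll":[0,0,0,0,0,0,0,0,0,0]}' 40; python3 go.py
```

```text
t: 11.0
tcp_pos: [0.4233, 0.2758, 0.0163]
tool_rot: [0.734, 0.679, 0.0, 0.0]
force: [-1.1, -0.9, 5.4]
finger_gap: 0.736
t 11.0 tcp [423.3 275.8  16.3] jaw -4.53 tilt 0.01 F [-1.1 -0.9  5.4] gap 0.736
```

```bash
python3 -m creep '{"claw":[5.5,5.5,5.5,5.5,5.5,5.5,5.5],"dp":[[0,0,-0.5],[0,0,-2],[0,0,-5],[0,0,-9],[0,0,-12],[0,0,-12],[0,0,-12]],"roll":[0,0,0,0,0,0,0]}' 60; python3 go.py 634 -23.5 130 -5.9;python3 - <<'E'
from h import *
s=snap('wrist','w6.png'); P=cloud(s)
from scipy.spatial.transform import Rotation as Ro
st=manip.sense(); r=Ro.from_quat(st['tool_rot']).as_matrix()
for u,v in [(200,130),(310,130),(256,200),(256,150),(190,200),(318,200)]: print(u,v,((P[v,u]-st['tcp_pos'])@r).round(4))
E
```

```text
t: 11.7
tcp_pos: [0.4231, 0.2758, 0.1362]
tool_rot: [0.734, 0.679, 0.0, 0.0]
force: [-0.5, -0.9, -1.3]
finger_gap: 0.728
t 11.7 tcp [423.1 275.8 136.2] jaw -4.52 tilt 0.05 F [-0.5 -0.9 -1.3] gap 0.728
dp cm [-28.18  23.38   0.63] roll 0.024
200 130 [ 0.0614 -0.0222  0.0038]
310 130 [0.0613 0.0231 0.0048]
256 200 [0.0314 0.0008 0.0042]
256 150 [0.053  0.0008 0.0053]
190 200 [ 0.0311 -0.0283  0.0053]
318 200 [0.0307 0.0284 0.0066]
```

View pics/w6.png

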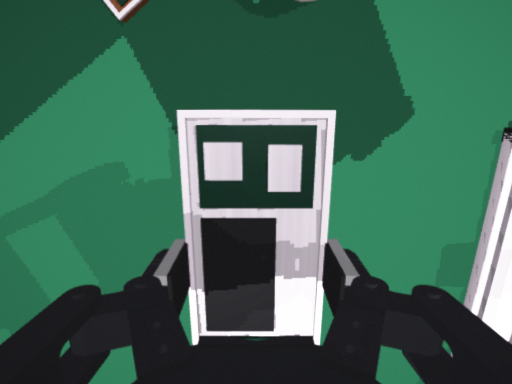

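Run:
```python
from h import *
s=snap('wrist'); P=cloud(s)
from scipy.spatial.transform import Rotation as Ro
st=manip.sense(); r=Ro.from_quat(st['tool_rot']).as_matrix()
for v in range(106,118,2): print(v,((P[v,256]-st['tcp_pos'])@r).round(4))
t=snap('top','t2.png'); cv2.imwrite('pics/t2c.png',cv2.resize(t['image'][95:205,155:355,::-1],None,fx=4,fy=4,interpolation=cv2.INTER_CUBIC))
np.savez('/tmp/t2.npz',**{k:t[k] for k in ['image','z_map','K','D','R','t']})
```

```text
106 [0.072  0.0007 0.1341]
108 [0.0705 0.0007 0.1351]
110 [0.0691 0.0004 0.0031]
112 [0.0683 0.0004 0.0039]
114 [0.0675 0.0004 0.0043]
116 [0.0667 0.0004 0.0043]
```

View pics/t2c.png

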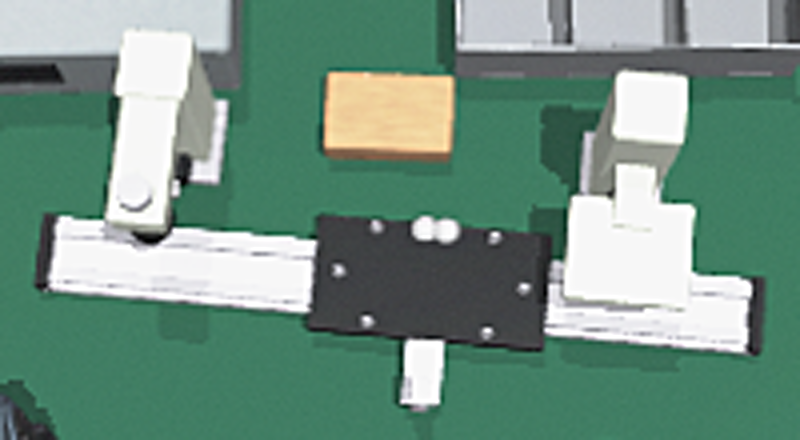

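The carrier has not moved: same pins and edges as before, nest empty. The frame is held level and centred, with its far edge 69 mm ahead.

```bash
python3 -m creep '{"claw":[5.5,5.5,5.5,5.5,5.5,5.5,5.5,5.5,5.5,5.5,5.5,5.5],"dp":[[-3,2.4,0],[-6,5,0],[-9.5,8,0],[-13,11,0],[-16.5,13.8,0],[-20,16.6,0],[-23,19.2,0],[-26,21.5,0],[-28.2,23.4,0],[-28.2,23.4,0.5],[-28.2,23.4,0.5],[-28.2,23.4,0.5]],"roll":[0,0,0.01,0.02,0.024,0.024,0.024,0.024,0.024,0.024,0.024,0.024]}'; python3 go.py 634 -23.5 62 -5.8;python3 - <<'E'
from h import *
s=snap('wrist','w7.png'); np.savez('/tmp/w7.npz',**{k:s[k] for k in ['image','z_map','K','D','R','t']})
E
```

```text
t: 13.05
tcp_pos: [0.6323, -0.0227, 0.1292]
tool_rot: [0.742, 0.67, -0.001, -0.002]
force: [-0.4, 0.1, -1.7]
finger_gap: 0.724
t 13.05 tcp [632.3 -22.7 129.2] jaw -5.87 tilt 0.28 F [-0.4  0.1 -1.7] gap 0.724
dp cm [-0.07  0.21  6.72] roll -0.001
```

View pics/w7.png

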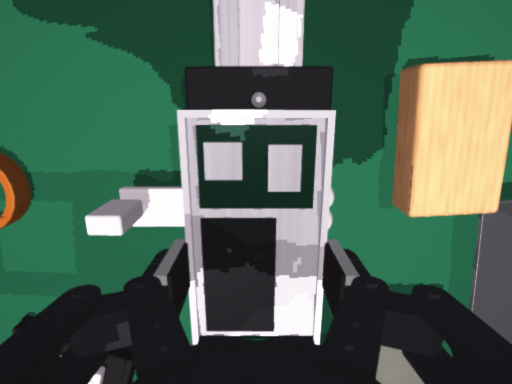

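```bash
python3 -m creep '{"claw":[5.5,5.5,5.5,5.5,5.5,5.5],"dp":[[0,0.1,2],[-0.1,0.2,4],[-0.1,0.2,5.5],[-0.1,0.2,5.7],[-0.1,0.2,5.7],[-0.1,0.2,5.7]],"roll":[0,0,0,0,0,0]}'
python3 - <<'E'
from h import *
s=snap('wrist','w8.png'); np.savez('/tmp/w8.npz',**{k:s[k] for k in ['image','z_map','K','D','R','t']})
d=dict(np.load('/tmp/w7.npz'));d['R'],d['t']
p=ray(d,[(258.5,100)],.0515)[0]; print(p, p[:2]-.078*np.array([.1028,.9947]))
P=cloud(d); q=P[68:92,186:332].reshape(-1,3); q=q[abs(q[:,2]-.0335)<.004]; print('carrier far edge x', np.nanmin(q,0),np.nanmax(q,0))
E
python3 go.py 634 -23.5 50 -5.8
```

```text
t: 13.7
tcp_pos: [0.6367, -0.0248, 0.0748]
tool_rot: [0.742, 0.67, 0.0, 0.001]
force: [-0.1, 0.3, -1.4]
finger_gap: 0.726
[0.6413363  0.05168889 0.0515    ] [ 0.6333179  -0.02589771]
carrier far edge x [0.5928495  0.0531367  0.03128575] [0.69190766 0.0776935  0.03608508]
t 13.75 tcp [636.8 -24.9  75. ] jaw -5.88 tilt 0.11 F [-0.6  0.2 -1.7] gap 0.731
dp cm [ 0.11 -0.3   2.5 ] roll -0.001
```

View pics/w8.png

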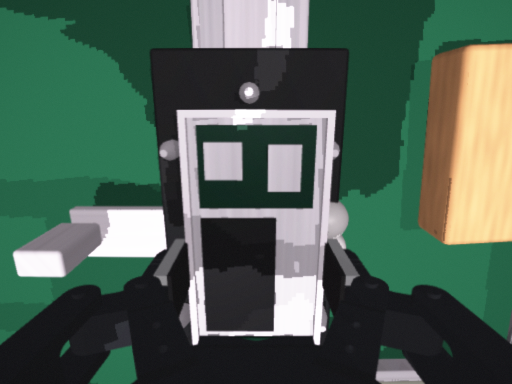

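```bash
python3 -m creep '{"claw":[5.5,5.5,5.5,5.5],"dp":[[0,-0.2,0.2],[0,-0.3,0.5],[0,-0.3,0.5],[0,-0.3,0.5]],"roll":[0,0,0,0]}'
python3 - <<'E'
from h import *
s=snap('wrist','w9.png'); np.savez('/tmp/w9.npz',**{k:s[k] for k in ['image','z_map','K','D','R','t']})
E
python3 go.py 634 -24.5 50 -5.8
```

```text
t: 14.15
tcp_pos: [0.633, -0.0247, 0.0689]
tool_rot: [0.743, 0.67, -0.0, -0.0]
force: [0.7, 0.8, -1.5]
finger_gap: 0.729
t 14.2 tcp [633.2 -24.7  69. ] jaw -5.91 tilt 0.0 F [ 0.2 -0.1 -1.9] gap 0.73
dp cm [0.03 0.08 1.9 ] roll -0.002
```

View pics/w9.png

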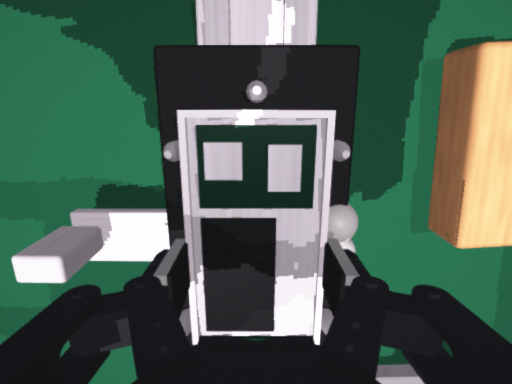

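The frame is centred between the pins: (172,150) and (341,150) are symmetric about x≈257. Lowering it.

```bash
python3 -m creep '{"claw":[5.5,5.5,5.5,5.5,5.5,5.5],"dp":[[0.05,0.05,0.6],[0.05,0.05,1.1],[0.05,0.05,1.5],[0.05,0.05,1.75],[0.05,0.05,1.85],[0.05,0.05,1.85]],"roll":[0,0,0,0,0,0]}'; python3 go.py
```

```text
t: 14.8
tcp_pos: [0.632, -0.0238, 0.0504]
tool_rot: [0.742, 0.67, -0.001, -0.002]
force: [-4.6, 0.6, 2.4]
finger_gap: 0.725
t 14.8 tcp [632.  -23.8  50.4] jaw -5.89 tilt 0.23 F [-4.6  0.6  2.4] gap 0.725
```

```bash
python3 -m creep '{"claw":[6.5,7.5,8.2,8.2,8.2,8.2,8.2,8.2,8.2,8.2,8.2],"dp":[[0,0,0],[0,0,0],[0,0,0],[0,0,0],[0,0,0],[0,0,-1],[0,0,-4],[0,0,-8],[0,0,-11],[0,0,-11],[0,0,-11]],"roll":[0,0,0,0,0,0,0,0,0,0,0]}'; python3 go.py
python3 - <<'E'
from h import *
s=snap('wrist','w10.png'); np.savez('/tmp/w10.npz',**{k:s[k] for k in ['image','z_map','K','D','R','t']})
P=cloud(s)
m=(abs(P[...,2]-.0455)<.005); m[:,:200]=0;m[:,320:]=0
m=cv2.morphologyEx(m.astype(np.uint8),cv2.MORPH_OPEN,np.ones((5,5)))
c,_=cv2.findContours(m,cv2.RETR_EXTERNAL,cv2.CHAIN_APPROX_NONE);k=max(c,key=cv2.contourArea)
print(cv2.minAreaRect((ray(s,k.reshape(-1,2),.0455)[:,:2]*1000).astype(np.float32)))
Q=P[m>0]; A=np.c_[Q[:,:2],np.ones(len(Q))]; print('plane',np.linalg.lstsq(A,Q[:,2],rcond=None)[0],np.median(Q[:,2]))
E
```

```text
t: 15.9
tcp_pos: [0.6343, -0.0243, 0.162]
tool_rot: [0.743, 0.67, 0.001, 0.001]
force: [-0.6, -0.5, -0.0]
finger_gap: 0.964
t 15.9 tcp [634.3 -24.3 162. ] jaw -5.9 tilt 0.17 F [-0.6 -0.5 -0. ] gap 0.964
((632.7489013671875, -23.228614807128906), (137.0054931640625, 64.14142608642578), 84.12379455566406)
plane [-0.00755669  0.00458501  0.04902452] 0.04427290071770555
```

View pics/w10.png

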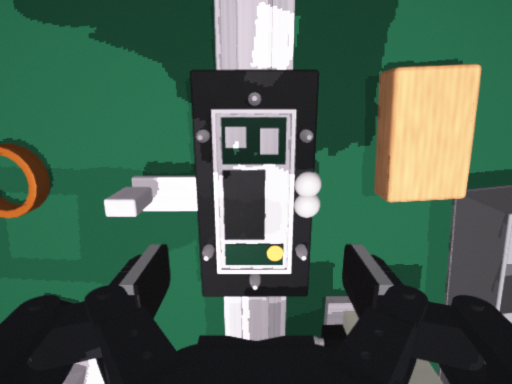

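The frame lies flat in the nest at (254,190), centred and with tilt below 0.01. Next I locate the probe station's seat.

Run:
```python
from h import *
a=np.radians(-5.8)
def rl(X,o):  # to rail-aligned coords about o
    d=X[:,:2]-o; ex=np.array([np.cos(a),np.sin(a)]);ey=np.array([-np.sin(a),np.cos(a)])
    return np.c_[d@ex,d@ey,X[:,2]]*1000
o=np.array([.634,-.0238])
for fn in ['/tmp/top0.npz','/tmp/t2.npz','/tmp/side0.npz']:
    d=dict(np.load(fn));P=cloud(d).reshape(-1,3)
    L=rl(P,o)
    m=(L[:,2]>40)&(L[:,0]>-30)&(L[:,0]<170)&(L[:,1]>140)&(L[:,1]<320)
    Q=L[m]
    print(fn,m.sum())
    for z0,z1 in [(40,100),(100,150),(150,178),(178,186),(186,198)]:
        q=Q[(Q[:,2]>z0)&(Q[:,2]<z1)]
        if len(q)>5: print(z0,z1,len(q),'x',np.percentile(q[:,0],[1,50,99]).round(1),'y',np.percentile(q[:,1],[1,50,99]).round(1))
    q=Q[(Q[:,2]>186)&(Q[:,0]>80)]
    if len(q): print('col top',q.min(0).round(1),q.max(0).round(1))
    q=Q[(Q[:,0]<70)&(Q[:,2]>170)]
    if len(q): print('arm top',q.min(0).round(1),q.max(0).round(1))
t=dict(np.load('/tmp/side0.npz'));cv2.imwrite('pics/sidec.png',cv2.resize(t['image'][120:270,235:385,::-1],None,fx=4,fy=4,interpolation=cv2.INTER_CUBIC))
```

```text
/tmp/top0.npz 1221
40 100 251 x [ 76.9 150.6 169.5] y [181.8 215.2 318.5]
100 150 130 x [ -7.5 117.8 168.6] y [181.4 205.5 318.2]
150 178 120 x [ -8.8  46.5 135.8] y [196.1 202.8 247.4]
178 186 461 x [ -7.6  64.1 141.4] y [197.1 223.5 251. ]
186 198 197 x [ -0.2 111.8 140.6] y [198.2 222.2 251.3]
col top [ 85.  197.2 186. ] [141.5 252.2 194.2]
arm top [ -8.8 201.3 170.9] [ 69.9 247.4 206.1]
/tmp/t2.npz 1227
40 100 262 x [ 76.4 151.1 168.8] y [180.2 213.2 318.9]
100 150 124 x [ -7.7 115.4 169.1] y [184.4 206.  318. ]
150 178 126 x [ -9.7  44.7 134.3] y [196.  203.  247.6]
178 186 436 x [ -6.9  64.5 142.4] y [196.7 221.9 251.3]
186 198 215 x [-1.000e-01  1.125e+02  1.398e+02] y [197.9 223.6 250.4]
col top [ 80.6 196.3 186. ] [142.6 252.4 195.8]
arm top [ -9.7 201.8 171. ] [ 70.  247.8 207.6]
/tmp/side0.npz 1169
40 100 354 x [  5.6 122.5 168.9] y [177.8 199.7 246.1]
100 150 295 x [ -7.8  94.2 168.1] y [191.7 202.7 248.5]
150 178 265 x [ -9.9  60.6 140.5] y [191.3 202.3 243.6]
178 186 167 x [ -8.3  67.5 142.9] y [194.7 214.1 248.9]
186 198 67 x [ -2.3 104.3 139.9] y [195.8 215.8 244.4]
col top [ 88.9 195.4 186. ] [141.  248.2 190.4]
arm top [-10.  196.3 170.3] [ 69.9 244.5 203. ]
```

View pics/sidec.png

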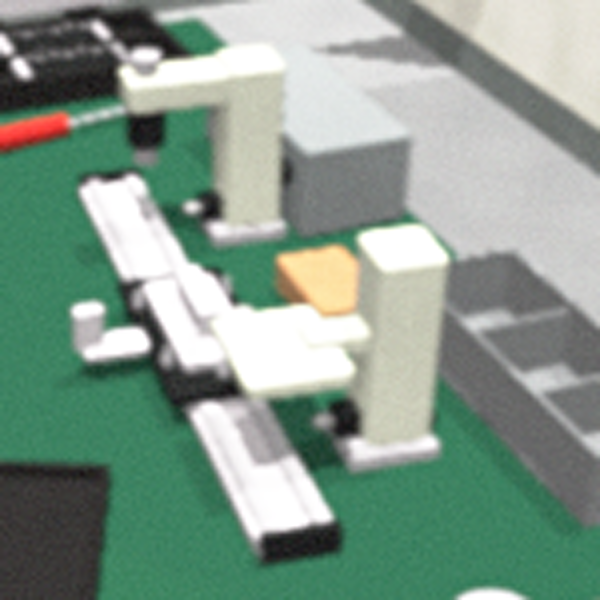

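```bash
python3 - <<'E'
from h import *
d=dict(np.load('/tmp/w10.npz'));P=cloud(d)
m=(abs(P[...,2]-.0695)<.004); m[:,:90]=0;m[:,160:]=0;m[:170]=0;m[230:]=0
Q=P[m]*1000;print(cv2.minAreaRect(Q[:,:2].astype(np.float32)),np.median(Q[:,2]),len(Q))
E
python3 go.py 534.5 -14 120 84.2
```

```text
((534.2941284179688, -14.886615753173828), (13.668538093566895, 24.321670532226562), 84.7641830444336) 69.30397114768442 612
t 15.95 tcp [633.3 -24.1 160.6] jaw -5.9 tilt 0.01 F [-1.  -0.3 -0.8] gap 0.959
dp cm [-0.01 -9.94  4.06] roll 1.569
```

```bash
python3 -m creep '{"claw":[7,6,5,4,4,4,4,4,4,4,4,4],"dp":[[0,-3,0],[0,-6,0],[0,-9,0],[0,-9.9,2],[0,-9.9,4],[0,-9.9,4],[0,-9.9,4],[0,-9.9,4],[0,-9.9,4],[0,-9.9,4],[0,-9.9,4],[0,-9.9,4]],"roll":[-0.14,-0.28,-0.42,-0.56,-0.7,-0.84,-0.98,-1.12,-1.26,-1.4,-1.54,-1.572]}'; python3 -m creep '{"claw":[4,4],"dp":[[0,0,0],[0,0,0]],"roll":[0,0]}';python3 go.py 534.4 -14.5 57 84.2
```

```text
t: 17.15
tcp_pos: [0.534, -0.0138, 0.119]
tool_rot: [0.049, 0.999, 0.0, -0.002]
force: [0.2, -0.4, -0.2]
finger_gap: 0.466
t: 17.35
tcp_pos: [0.5345, -0.0139, 0.1195]
tool_rot: [0.051, 0.999, 0.0, -0.001]
force: [0.3, -0.4, -0.4]
finger_gap: 0.464
t 17.35 tcp [534.5 -13.9 119.5] jaw 84.11 tilt 0.13 F [ 0.3 -0.4 -0.4] gap 0.464
dp cm [-0.01 -0.06  6.25] roll -0.002
```

```bash
python3 -m creep '{"claw":[4,4,4,4,4,3,2,1,0.8,0.8,0.8],"dp":[[0,-0.05,2],[0,-0.05,4],[0,-0.05,5.5],[0,-0.05,6.1],[0,-0.05,6.2],[0,-0.05,6.2],[0,-0.05,6.2],[0,-0.05,6.2],[0,-0.05,6.2],[0,-0.05,6.2],[0,-0.05,6.2]],"roll":[0,0,0,0,0,0,0,0,0,0,0]}' 30; python3 go.py
```

```text
t: 18.45
tcp_pos: [0.5357, -0.0147, 0.0593]
tool_rot: [0.051, 0.999, -0.0, 0.001]
force: [-0.8, -0.6, 5.9]
finger_gap: 0.158
t 18.45 tcp [535.7 -14.7  59.3] jaw 84.17 tilt 0.09 F [-0.8 -0.6  5.9] gap 0.158
```

```bash
python3 -m creep '{"claw":[0.8,0.8,0.8,0.8,0.8,0.8,0.8,0.8],"dp":[[0,0.5,0],[0,1.5,0],[0,3,0],[0,5,0],[0,7,0],[0,9,0],[0,10,0],[0,10,0]],"roll":[0,0,0,0,0,0,0,0]}' ; python3 go.py
python3 - <<'E'
from h import *
t=snap('top','t3.png');cv2.imwrite('pics/t3c.png',cv2.resize(t['image'][95:205,155:355,::-1],None,fx=4,fy=4,interpolation=cv2.INTER_CUBIC))
E
```

```text
t: 19.25
tcp_pos: [0.546, 0.0865, 0.0593]
tool_rot: [0.05, 0.999, 0.0, 0.001]
force: [-0.7, 1.7, 6.1]
finger_gap: 0.16
t 19.25 tcp [546.   86.5  59.3] jaw 84.24 tilt 0.12 F [-0.7  1.7  6.1] gap 0.16
```

View pics/t3c.png

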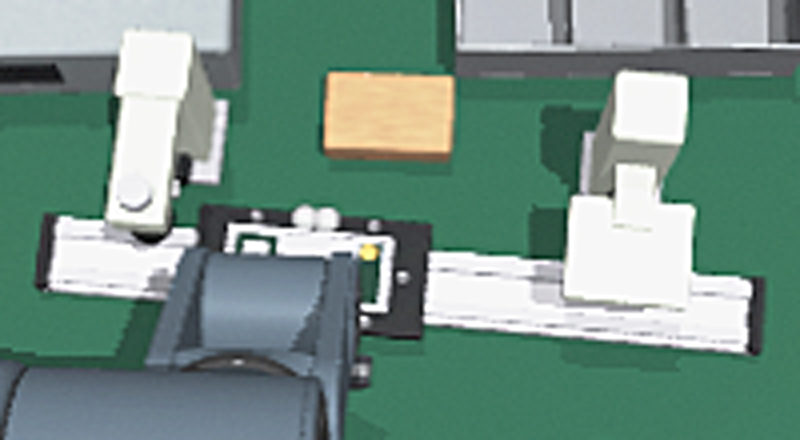

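The carrier rides with the gripped handle and the frame is still in the nest. The wrist's front edge is near the probe arm in this view, so I check the real clearance from depth.

Run:
```python
from h import *
t=snap('top');P=cloud(t)
a=np.radians(-5.8);ex=np.array([np.cos(a),np.sin(a)]);ey=np.array([-np.sin(a),np.cos(a)])
Q=P.reshape(-1,3);L=np.c_[(Q[:,:2]-[.634,-.0238])@ex,(Q[:,:2]-[.634,-.0238])@ey,Q[:,2]]*1000
hsv=cv2.cvtColor(t['image'],cv2.COLOR_RGB2HSV).reshape(-1,3)
im=t['image'].reshape(-1,3).astype(int)
m=(im[:,2]-im[:,0]>10)&(L[:,2]>70)&(L[:,1]>0)&(L[:,1]<200)&(L[:,0]>-200)
for z0 in range(80,400,40):
    q=L[m&(L[:,2]>z0)&(L[:,2]<=z0+40)]
    if len(q): print(z0,len(q),'xmax',np.percentile(q[:,0],99).round(),'y',q[:,1].min().round(),np.percentile(q[:,1],99).round())
```

```text
80 135 xmax 278.0 y 50.0 200.0
120 5 xmax -85.0 y 42.0 53.0
320 87 xmax -60.0 y 39.0 152.0
360 878 xmax -68.0 y 40.0 154.0
```

Clearance is ample: the wrist stays at rail x below -60 mm, while the head reaches only -8 mm.

```bash
python3 -m creep '{"claw":[0.8,0.8,0.8,0.8,0.8,0.8,0.8,0.8],"dp":[[0,1,0],[0,2.5,0],[0,4.5,0],[0,6.5,0],[0,8,0],[0,9,0],[0,9.2,0],[0,9.2,0]],"roll":[0,0,0,0,0,0,0,0]}' ; python3 go.py
```

```text
t: 20.15
tcp_pos: [0.5553, 0.1772, 0.0593]
tool_rot: [0.051, 0.999, 0.0, 0.001]
force: [-0.8, 1.3, 6.4]
finger_gap: 0.156
t 20.15 tcp [555.3 177.2  59.3] jaw 84.2 tilt 0.11 F [-0.8  1.3  6.4] gap 0.156
```

```bash
python3 -m creep '{"claw":[0.8,0.8],"dp":[[0,0.3,0],[0,0.4,0]],"roll":[0,0]}' ; python3 -m creep '{"claw":[0.8,0.8],"dp":[[0,0.2,0],[0,0.3,0]],"roll":[0,0]}'; python3 go.py
```

```text
t: 20.35
tcp_pos: [0.5556, 0.1804, 0.0593]
tool_rot: [0.051, 0.999, -0.0, 0.001]
force: [-0.3, -1.1, 6.5]
finger_gap: 0.156
t: 20.55
tcp_pos: [0.5559, 0.1832, 0.0593]
tool_rot: [0.051, 0.999, -0.0, 0.001]
force: [-0.3, -0.9, 5.7]
finger_gap: 0.157
t 20.55 tcp [555.9 183.2  59.3] jaw 84.18 tilt 0.08 F [-0.3 -0.9  5.7] gap 0.157
```

```bash
python3 -m creep '{"claw":[0.8,0.8],"dp":[[0,0.2,0],[0,0.3,0]],"roll":[0,0]}' ; python3 -m creep '{"claw":[0.8,0.8],"dp":[[0,0.2,0],[0,0.2,0]],"roll":[0,0]}';python3 -m creep '{"claw":[0.8,0.8],"dp":[[0,0.2,0],[0,0.2,0]],"roll":[0,0]}';python3 -m creep '{"claw":[0.8,0.8],"dp":[[0,0.2,0],[0,0.2,0]],"roll":[0,0]}'; python3 go.py
```

```text
t: 20.75
tcp_pos: [0.5563, 0.1861, 0.0593]
tool_rot: [0.051, 0.999, -0.0, 0.001]
force: [-1.0, -0.9, 6.2]
finger_gap: 0.157
t: 20.95
tcp_pos: [0.5564, 0.1883, 0.0593]
tool_rot: [0.051, 0.999, 0.0, 0.001]
force: [-0.3, -0.9, 6.3]
finger_gap: 0.159
t: 21.15
tcp_pos: [0.5567, 0.1903, 0.0593]
tool_rot: [0.051, 0.999, 0.0, 0.001]
force: [-0.1, -0.0, 5.7]
finger_gap: 0.158
t: 21.35
tcp_pos: [0.5568, 0.1923, 0.0593]
tool_rot: [0.051, 0.999, 0.0, 0.001]
force: [-0.2, 0.2, 7.5]
finger_gap: 0.158
t 21.35 tcp [556.8 192.3  59.3] jaw 84.17 tilt 0.08 F [-0.2  0.2  7.5] gap 0.158
```

```bash
for i in 1 2 3; do python3 -m creep '{"claw":[0.8,0.8],"dp":[[0,0.2,0],[0,0.2,0]],"roll":[0,0]}' | egrep 'tcp|force'; done
python3 - <<'E'
from h import *
t=snap('top','t4.png');cv2.imwrite('pics/t4c.png',cv2.resize(t['image'][95:205,155:355,::-1],None,fx=4,fy=4,interpolation=cv2.INTER_CUBIC))
E
```

```text
tcp_pos: [0.557, 0.1939, 0.0592]
force: [0.1, -1.7, 6.9]
tcp_pos: [0.5571, 0.1951, 0.0593]
force: [-0.6, -4.9, 6.3]
tcp_pos: [0.5573, 0.197, 0.0593]
force: [-0.1, -4.1, 5.7]
```

View pics/t4c.png

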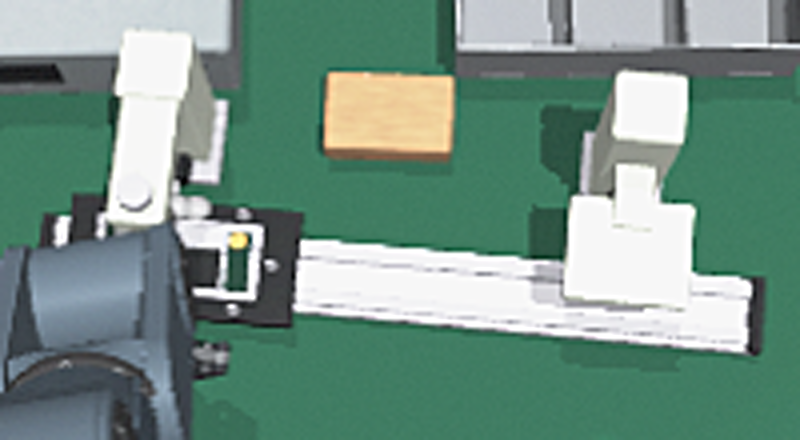

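Resistance starts at TCP y≈0.194, and the carrier's notch is nearing the roller at (190,205). I continue in 2 mm steps.

```bash
for i in 1 2 3 4; do python3 -m creep '{"claw":[0.8,0.8],"dp":[[0,0.2,0],[0,0.2,0]],"roll":[0,0]}' | egrep 'tcp|force'; done
```

```text
tcp_pos: [0.5575, 0.1993, 0.0593]
force: [-0.3, -2.4, 7.0]
tcp_pos: [0.5578, 0.2016, 0.0593]
force: [-1.1, -1.8, 6.1]
tcp_pos: [0.558, 0.2041, 0.0593]
force: [-0.2, -1.4, 6.9]
tcp_pos: [0.5583, 0.2065, 0.0593]
force: [-0.5, -0.2, 6.1]
```

```bash
for i in 1 2 3; do python3 -m creep '{"claw":[0.8,0.8],"dp":[[0,0.1,0],[0,0.1,0]],"roll":[0,0]}' | egrep 'tcp|force'; done
```

```text
tcp_pos: [0.5584, 0.2076, 0.0593]
force: [0.5, 0.7, 5.7]
tcp_pos: [0.5585, 0.2088, 0.0593]
force: [-0.4, 1.8, 6.3]
tcp_pos: [0.5586, 0.21, 0.0593]
force: [-0.5, 3.1, 6.0]
```

```bash
for i in 1 2; do python3 -m creep '{"claw":[0.8,0.8],"dp":[[0,0.1,0],[0,0.1,0]],"roll":[0,0]}' | egrep 'tcp|force'; done
```

```text
tcp_pos: [0.5587, 0.211, 0.0593]
force: [-0.3, 3.0, 5.8]
tcp_pos: [0.5588, 0.2115, 0.0593]
force: [-0.9, 1.6, 5.6]
```

```bash
python3 -m creep '{"claw":[1.8,2.8,3.5,4,4,4],"dp":[[0,0,0],[0,0,0],[0,0,0],[0,0,0],[0,0,0],[0,0,0]],"roll":[0,0,0,0,0,0]}'; python3 -m creep '{"claw":[4,4,4,4,4,4],"dp":[[0,0,-1],[0,0,-4],[0,0,-7],[0,0,-9],[0,0,-9],[0,0,-9]],"roll":[0,0,0,0,0,0]}'
python3 - <<'E'
from h import *
s=snap('wrist','w11.png'); np.savez('/tmp/w11.npz',**{k:s[k] for k in ['image','z_map','K','D','R','t']})
E
python3 go.py
```

```text
t: 24.4
tcp_pos: [0.5582, 0.2112, 0.0583]
tool_rot: [0.051, 0.999, -0.0, -0.0]
force: [1.1, -0.7, -0.1]
finger_gap: 0.469
t: 25.0
tcp_pos: [0.5582, 0.2113, 0.1491]
tool_rot: [0.051, 0.999, 0.0, 0.001]
force: [-0.2, -0.7, 0.4]
finger_gap: 0.467
t 25.05 tcp [557.6 211.1 148.1] jaw 84.17 tilt 0.07 F [ 0.2  0.7 -0.6] gap 0.471
```

View pics/w11.png

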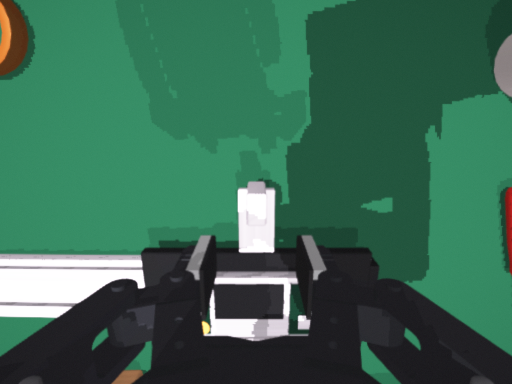

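The handle at (257,215) is free between the open jaws, and the frame is in the nest. I retreat to clear the top view for a check.

```bash
python3 -m creep '{"claw":[4,4,4,4,4,4,4,4,4,4],"dp":[[4,0,-1],[8,0,-3],[11,-3,-5],[13,-8,-5],[13,-13,-5],[13,-18,-5],[13,-22,-5],[13,-24,-5],[13,-24,-5],[13,-24,-5]],"roll":[0,0,0,0,0,0,0,0,0,0]}'
python3 - <<'E'
from h import *
t=snap('top','t5.png');cv2.imwrite('pics/t5c.png',cv2.resize(t['image'][95:205,100:300,::-1],None,fx=4,fy=4,interpolation=cv2.INTER_CUBIC))
np.savez('/tmp/t5.npz',**{k:t[k] for k in ['image','z_map','K','D','R','t']})
s=snap('side','s5.png');cv2.imwrite('pics/s5c.png',cv2.resize(s['image'][110:260,205:355,::-1],None,fx=4,fy=4,interpolation=cv2.INTER_CUBIC))
P=cloud(t);a=np.radians(-5.8);ex=np.array([np.cos(a),np.sin(a)]);ey=np.array([-np.sin(a),np.cos(a)])
Q=P.reshape(-1,3);L=np.c_[(Q[:,:2]-[.634,-.0238])@ex,(Q[:,:2]-[.634,-.0238])@ey,Q[:,2]]*1000
q=L[(abs(L[:,2]-69.5)<6)&(L[:,0]>-125)&(L[:,0]<-80)&(L[:,1]>190)&(L[:,1]<260)];print('handle',q.mean(0),q.min(0),q.max(0),len(q))
q=L[(L[:,2]>27)&(L[:,2]<38)&(L[:,0]>-50)&(L[:,0]<50)&(L[:,1]>100)&(L[:,1]<340)];print('plate y',np.percentile(q[:,1],[0.5,99.5]))
q=L[(L[:,2]>186)&(L[:,0]>80)&(L[:,0]<145)&(L[:,1]>180)&(L[:,1]<270)];print('col',np.percentile(q[:,1],[1,99]))
E
```

```text
t: 26.05
tcp_pos: [0.4038, -0.0141, 0.1977]
tool_rot: [0.052, 0.999, 0.001, -0.001]
force: [0.2, 0.5, 0.1]
finger_gap: 0.468
handle [-99.717491   225.35167811  69.04068796] [-111.10208289  219.79346058   65.0616332 ] [-90.2913626  231.38093028  74.2725954 ] 25
plate y [126.93017564 326.85006555]
col [197.39985753 250.99288251]
```

View pics/t5c.png

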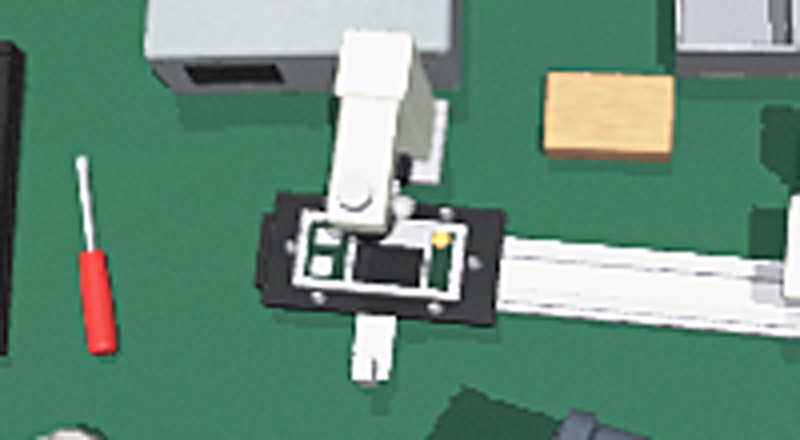

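View pics/s5c.png

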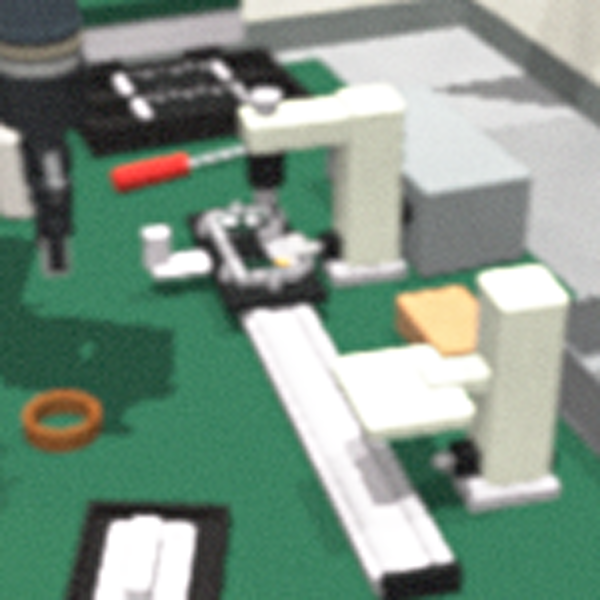

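View pics/t5.png

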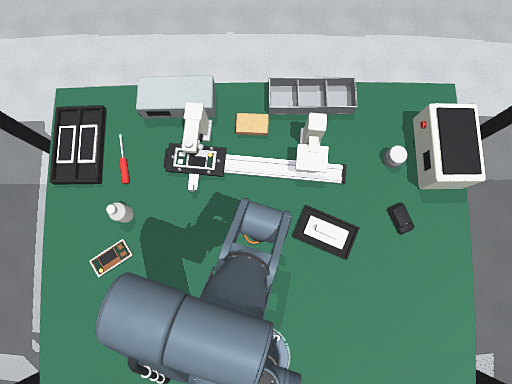

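Run:
```python
from h import *
a=np.radians(-5.8);ex=np.array([np.cos(a),np.sin(a)]);ey=np.array([-np.sin(a),np.cos(a)])
def rl(Q): return np.c_[(Q[:,:2]-[.634,-.0238])@ex,(Q[:,:2]-[.634,-.0238])@ey,Q[:,2]]*1000
for fn in ['w10','w11']:
    d=dict(np.load(f'/tmp/{fn}.npz'));P=cloud(d).reshape(-1,3);L=rl(P)
    y0=0 if fn=='w10' else 225
    q=L[(abs(L[:,2]-69.5)<3)&(abs(L[:,0]+100)<16)&(abs(L[:,1]-y0)<25)]
    print(fn,'handle',q.min(0).round(1),q.max(0).round(1),len(q))
    q=L[(abs(L[:,2]-33.5)<3)&(L[:,0]>-50)&(L[:,0]<-38)&(abs(L[:,1]-y0)<120)]
    print(' plate y',np.percentile(q[:,1],[.5,99.5]).round(1))
d=dict(np.load('/tmp/t5.npz'))
# column top corners & notch from top view; roller balls
d0=dict(np.load('/tmp/top0.npz'))
for n,dd in (('0',d0),('5',d)):
    cv2.imwrite(f'pics/st{n}.png',cv2.resize(dd['image'][95:165,170:240,::-1],None,fx=8,fy=8,interpolation=cv2.INTER_CUBIC))
```

```text
w10 handle [-112.2   -8.1   66.5] [-88.    5.7  71.5] 585
 plate y [-99.2  98. ]
w11 handle [-112.5  219.6   66.5] [-88.6 233.   71.7] 646
 plate y [128.2 325.5]
```

View pics/st5.png

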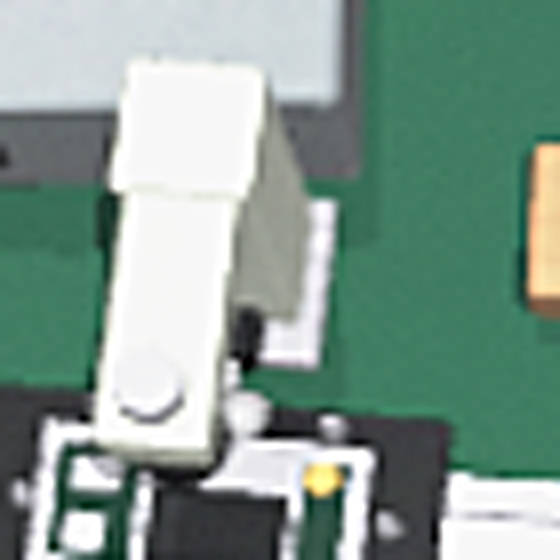

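```bash
python3 go.py 715 40 250 -5.8
```

```text
t 26.15 tcp [404.  -13.3 198. ] jaw 84.22 tilt 0.11 F [ 1.1 -0.  -0.2] gap 0.468
dp cm [-30.39   8.44  -5.25] roll -1.57
```

```bash
python3 -m creep '{"claw":[4,4,4,4,4,4,4,4,4,4,4,4],"dp":[[0,0,-3],[-3,1,-5.2],[-7,2,-5.2],[-11,3,-5.2],[-15,4,-5.2],[-19,5.2,-5.2],[-23,6.4,-5.2],[-27,7.5,-5.2],[-30.4,8.4,-5.2],[-30.4,8.4,-5.2],[-30.4,8.4,-5.2],[-30.4,8.4,-5.2]],"roll":[0.14,0.28,0.42,0.56,0.7,0.84,0.98,1.12,1.26,1.4,1.54,1.57]}';python3 -m creep '{"claw":[4,4],"dp":[[0,0,0],[0,0,0]],"roll":[0,0]}' >/dev/null
python3 - <<'E'
from h import *
s=snap('wrist','w12.png'); np.savez('/tmp/w12.npz',**{k:s[k] for k in ['image','z_map','K','D','R','t']})
E
```

```text
t: 27.35
tcp_pos: [0.7151, 0.0409, 0.2492]
tool_rot: [0.741, 0.671, -0.001, -0.001]
force: [-0.2, -0.2, -0.3]
finger_gap: 0.465
```

View pics/w12.png

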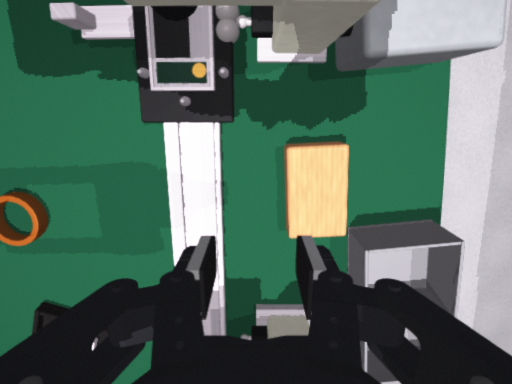

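Run:
```python
import cv2
a=cv2.imread('pics/w12.png');cv2.imwrite('pics/w12c.png',cv2.resize(a[0:60,190:290],None,fx=8,fy=8,interpolation=cv2.INTER_CUBIC))
from h import *
d=dict(np.load('/tmp/w12.npz'));P=cloud(d)
for n,uv in [('ballA',(228,11)),('ballB',(228,30)),('roller',(243,22)),('body',(262,22))]: print(n,P[uv[1],uv[0]].round(4))
```

```text
ballA [0.7042 0.2025 0.0426]
ballB [0.7021 0.1862 0.0408]
roller [0.7175 0.1936 0.0338]
body [0.7361 0.19   0.0408]
```

View pics/w12c.png

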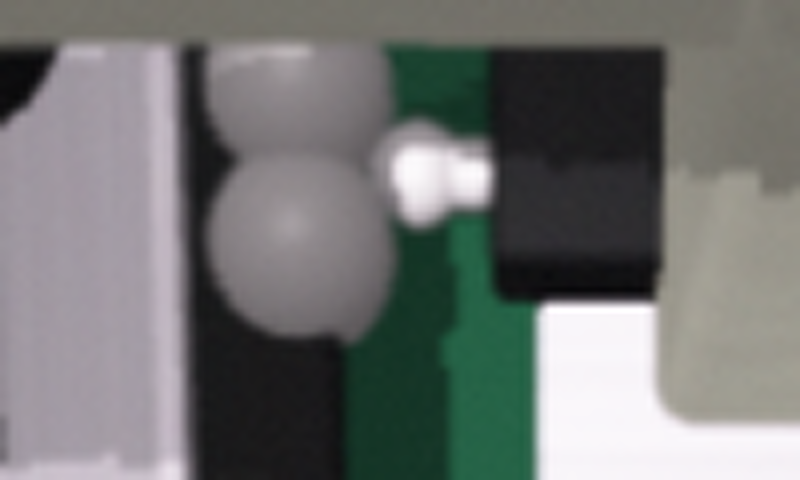

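The enlarged view shows the roller sitting in the cusp between the two notch balls, within about 1 mm of their middle, so the carrier is seated. Handing in.

```bash
python3 -c "
from station import workorder; print(workorder.sign_off())"
```

```text
the job is handed in; nothing more can be done
None
```

I laid the setting block in the tray, put the bright phone frame (boards up) in the nest, and moved the carrier by its handle into the probe station's detent. I gripped the handle for this instead of pushing it freely, so the carrier could not run past the seat. I handed the job in at about 28 s of the 72 s; sign-off gives no verdict.

**Last checks:**
- **Block:** it lay flat and centred in the tray in the pictures; I did not measure its offset.
- **Frame:** about 1 mm from the nest centre, with tilt under 0.01 rad. I measured this after release and before the move along the rail. Later pictures show it still between the pins.
- **Carrier:** I felt the hump, then the pull towards the seat fading out. A close-up shows the roller between the two notch balls, within about 1 mm of their middle.
- **Bystanders:** the ones visible in the final top view look unmoved. The arm hid the tape roll there, but it shows in the last side and wrist views. The arm was clear of everything at hand-in.

**One disagreement:** the carrier moved about 227.5 mm, but I had put the seat at about 224 mm from the column's edges. I went by the force and the roller close-up instead.

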